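# Close the dumpling press past its ratchet

## Task

Close the empty dumpling press: press the red pawl tab down to its stop so that the ratchet is free, then push the black pad of the green arm down until the press is fully shut, and let go. Do not force the arm against the ratchet, do not pick up or raise anything, and leave the bowls, bottles, cup, spoon and spatula where they are.

Things in the scene. Friction and masses are not known exactly. Their poses are not given: they have to be found in the camera images.
- press: Dumpling-wrapper press, fixed to the counter: aluminium base 140 x 235 x 18 mm with a round bottom plate, 124 mm across, at its middle. Origin on the counter under the centre of that plate. Its z is up; the shut arm runs along its +y; its x is the hinge line of the arm.
- press_hinge (a point): Point on the hinge line of the green press arm, 62 mm above the counter, 90 mm from the press origin towards its -y. The hinge line is level, parallel to the press's x.
- push_pad (a point): Centre of the upper face of the black push pad at the free end of the green press arm (pad 46 mm wide, 50 mm long, 12 mm thick; its face slopes 0.35 rad down towards the tip when the arm is level). 237 mm from the hinge line; at about 68 mm above the counter when the arm is fully down. The arm carries the round top plate, 124 mm across, on its underside.
- press_arm (a joint): Angle of the press arm about its hinge, rad: 0 = fully down (plate on plate, hard stop), starts at 0.70 to 0.95 (raised), upper stop 1.1. The hinge is stiff: the arm stays where it is left, and the pad needs about 2 to 5 N to move down once the pawl is free. With the pawl in, its ratchet stops the arm at about 0.65.
- pawl_tab (a point): Centre of the upper face of the red thumb tab of the ratchet pawl (tab 36 x 36 x 6 mm), 127 mm above the counter as found. It stands behind the hinge, on the press's -y side, 105 mm from the hinge line and 40 mm to the +x side of the arm. Pressed down it goes about 19 mm to its stop.
- pawl (a joint): Angle of the red pawl about its own pivot (parallel to the press's x, 45 mm from the tab's centre towards the press's +y and 25 mm lower), rad: 0 to 0.03 = nose among the teeth of the brass ratchet wheel, as found; it grows as the tab is pressed down, is clear of the teeth from about 0.15, and its stop is at 0.4. Stiff pivot: it takes about 3 N on the tab and stays where it is left, no spring return.
- white_bowl: Bystander, loose: white ceramic bowl, 130 mm across, 55 mm tall. Origin at the centre of its underside.
- steel_bowl: Bystander, loose: steel bowl, 140 mm across, 60 mm tall. Origin at the centre of its underside.
- soap: Bystander, loose: yellow soap bottle, 68 mm across, 180 mm tall. Origin at the centre of its underside.
- blue_bottle: Bystander, loose: white bottle with a blue cap, 60 mm across, 160 mm tall. Origin at the centre of its underside.
- spatula: Bystander, loose: spatula lying flat, blue handle, 250 mm long. Origin at the centre of its underside.
- cup: Bystander, loose: small steel cup, 64 mm across, 70 mm tall. Origin at the centre of its underside.
- spoon: Bystander, loose: steel spoon lying flat. Origin at the centre of its underside.

How it is judged:
By the outcome, as a careful person would: the job done as asked, in the order asked, and still so for the second after the job is handed in, with the robot touching nothing.
It also fails if it takes over 43 s, if anything falls off the work surface, if the arm or the gripper's body presses on something with over 40 N, if the wrist force passes 120 N, or if a joint passes its speed limit or range.

## Robot

A 6-joint arm with a two-finger parallel gripper is mounted at the origin on the work surface. World frame = base frame: x ahead of the robot, y to its left, z up, the work surface at z = 0. Lengths are in mm, angles in rad, forces in N, time in s.
With the tool pointing down it reaches from about 325 to 900 mm from the base axis. Payload 6.1 kg.
Tool frame: the origin (TCP) lies midway between the tips of the shut fingers; the grasp point (between the pads) lies 19 mm behind it; z points along the fingers, y is the line along which they close (so a half turn about z gives the same grasp; the last joint's range is limited). The gripper opens to 87 mm and grips with 3 to 60 N. Pads are 19 mm wide; open, the fingers measure 117 mm over their backs; the gripper's body (75 mm by 190 mm) begins 51 mm behind the grasp point.
Start: joints at [-1.285, 0.22, 1.526, -0, 1.395, -0.126], TCP at [250.154, -572.746, 222.538] pointing down, gripper open.
Joint ranges: [-2.98, 2.98], [-0.91, 2.08], [0.09, 2.57], [-1.24, 4.39], [0.2, 2.65], [-2.68, 2.68]. Speed limits (rad/s): [2.57, 2.57, 3.01, 3.14, 3.14, 3.14].

## Interface

Orientations are given as a unit quaternion [x, y, z, w].
In Python, from workcell import movep, line_to, move_joints, move_gripper, hold, solve_ik, camera, camera_params, Unreachable, job_done, current_time, current_q, current_joint_velocities, current_effort, current_eef_pos, current_orientation, current_force, current_torque, current_gripper_width, current_grasp_force gives the robot as it stands. Calls block until the motion is done:
- movep(position, orientation): joint-space move of the TCP to a pose.
- line_to(position, rotation=None, vel=150, f_stop=None): straight line of the TCP; rotation=None keeps the orientation; vel is the mean speed in mm/s. With f_stop (N) it stops when the force on the tool has changed by that much, and returns True; else False.
- move_joints(angles): joint-space move.
- move_gripper(opening, f_grip=None): opening from 0.0 (shut) to 1.0 (fully open); f_grip is the grip in N (None keeps the last); returns when the fingers have stopped.
- hold(seconds).
- solve_ik(position, orientation): joint angles nearest the present ones, or None.
- camera(name): name is "scene" or "top"; returns the picture (420x560x3 uint8, red, green, blue); there is no depth.
- camera_params(name): a dict with "intrinsics" (3x3 intrinsics, pixels), "world_to_cam" (4x4, takes a point from world to camera coordinates). Camera axes: x right, y down, z forward; pixel columns grow to the right and rows downward; lengths in mm; the calibration is good to about 2 mm. A picture is of the moment at which its call begins. camera_params takes no time and is no camera call.
A pose or a line that the arm cannot do raises Unreachable and nothing moves.
- job_done(): hands the job in; it is judged then, once.
Readings, each from a call of its own:
- current_time(): time.
- current_q(): joint angles.
- current_joint_velocities(): joint speeds.
- current_effort(): joint torques, N m.
- current_eef_pos(): TCP position.
- current_orientation(): TCP orientation.
- current_force(): force on the tool from outside, world axes, zero at the start.
- current_torque(): the same for the moment, N m.
- current_gripper_width(): opening from 0.0 (shut) to 1.0 (fully open).
- current_grasp_force(): force on a finger pad.
Only numpy, scipy, OpenCV 4.12 (cv2) and the standard library are available. Lean on these libraries where they do the work, as an engineer would, in place of code of your own. Each camera call takes 0.05 s, during which the arm holds its last target. There are 200 camera calls.

## Working session

There is one attempt and no reset: what is moved stays moved. The work goes in short steps, each a Python script; the robot and the scene stay as the last script left them, time stands still between calls to the robot, and variables do not carry over. Pictures are saved under pics/ and viewed, at most 10 in all, crops included, and the job is handed in when it is done.

```bash
mkdir -p pics
python3 - <<'E'
from workcell import *
import cv2
for n in("scene","top"):
    cv2.imwrite(f"pics/{n}0.png",cv2.resize(camera(n),None,fx=1.4,fy=1.4)[:,:,::-1])
    p=camera_params(n);print(n,p["intrinsics"],p["world_to_cam"])
E
```

```text
scene [[425.87305682   0.         274.78120072]
 [  0.         425.87305682 210.20185173]
 [  0.           0.           1.        ]] [[-1.07080223e-01  9.94219883e-01 -7.78780599e-03  3.75506908e+01]
 [ 6.89981571e-01  6.86686944e-02 -7.20562310e-01 -3.25965858e+02]
 [-7.15862597e-01 -8.25314158e-02 -6.93346456e-01  1.89886176e+03]
 [ 0.00000000e+00  0.00000000e+00  0.00000000e+00  1.00000000e+00]]
top [[441.46725605   0.         282.03631769]
 [  0.         441.46725605 211.53220001]
 [  0.           0.           1.        ]] [[ 1.85014743e-03 -9.99955006e-01  9.30390743e-03  2.98518834e+00]
 [-9.86216218e-01 -3.36391885e-03 -1.65427494e-01  5.79848500e+02]
 [ 1.65451348e-01 -8.86959914e-03 -9.86178068e-01  1.43834044e+03]
 [ 0.00000000e+00  0.00000000e+00  0.00000000e+00  1.00000000e+00]]
```

View pics/scene0.png

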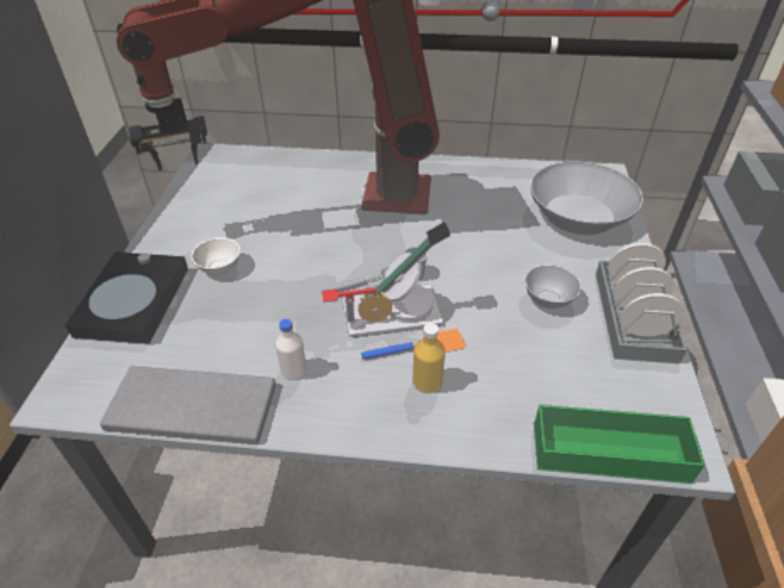

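View pics/top0.png

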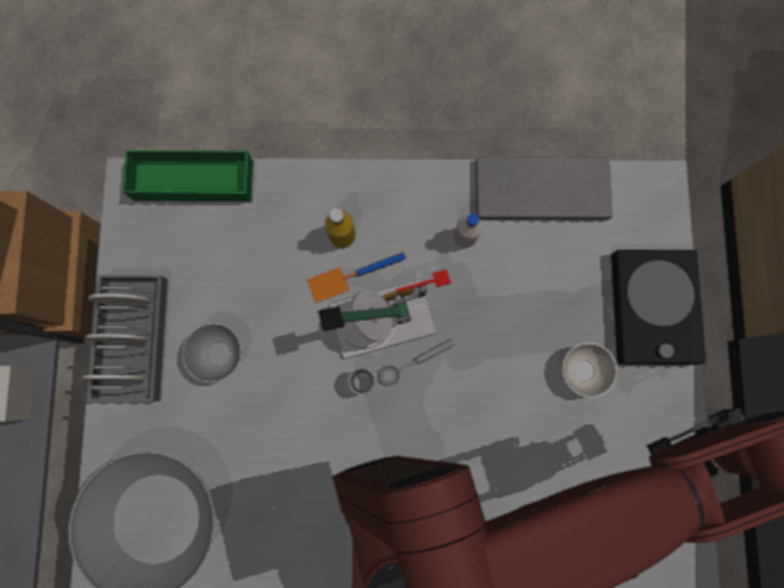

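The scene view shows the red tab near (330,295) and the black pad near (437,234). In the top view they are near (441,279) and (331,318). The arm runs along world +y, with a slight yaw. I'll zoom in on both.

Run:
```python
from workcell import *
import cv2,numpy as np
a=camera("scene")[145:245,220:340]; b=camera("top")[180:280,215:335]
f=lambda i:cv2.resize(i,(480,400),interpolation=cv2.INTER_CUBIC)
im=np.hstack([f(a)[:, :400],f(b)[:, :400]])
cv2.imwrite("pics/crop.png",im[:,:,::-1])
for n,i,o in(("scene",a,(220,145)),("top",b,(215,180))):
    i=i.astype(int); m=((i[...,0]>120)&(i[...,1]<70)&(i[...,2]<80)).astype(np.uint8)
    print(n,"red rows");ys,xs=np.nonzero(m);print(xs.min()+o[0],xs.max()+o[0],ys.min()+o[1],ys.max()+o[1])
    m=(i.max(2)<45).astype(np.uint8)
    k,l,s,c=cv2.connectedComponentsWithStats(m)
    for j in range(1,k):
        if s[j,4]>25: print("blk",s[j],c[j]+o)
```

```text
scene red rows
244 267 207 213
top red rows
283 321 193 207
blk [ 13  39  18  17 221] [236.36651584 227.35294118]
```

View pics/crop.png

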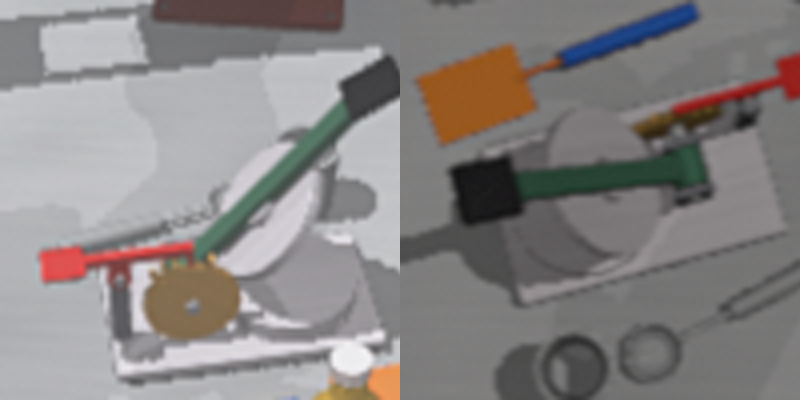

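In the crop, left is the scene view: tab at (62,265), pad around (370,85). Right is the top view: base corners at (522,305), (785,233), (757,80) and (480,155), tab at (800,77), pad at (487,190). Next I'll fit the press pose and arm angle from these.

```bash
cat > h.py <<'E'
from workcell import *
import numpy as np, cv2
from scipy.optimize import least_squares
from scipy.spatial.transform import Rotation as R
P={n:camera_params(n) for n in("scene","top")}
def proj(n,p):
    c=P[n]["world_to_cam"]@np.append(p,1); u=P[n]["intrinsics"]@c[:3]; return u[:2]/u[2]
def W(s,l):  # press->world
    c,d=np.cos(s[2]),np.sin(s[2]); return np.array([s[0]+c*l[0]-d*l[1],s[1]+d*l[0]+c*l[1],l[2]])
def padl(a,r=237.,h=6.): return [0,-90+r*np.cos(a)-h*np.sin(a),62+r*np.sin(a)+h*np.cos(a)]
def tabl(a):  # tab centre for pawl angle
    y,z=-45.,25.; return [40,-150+y*np.cos(a)-z*np.sin(a),102+y*np.sin(a)+z*np.cos(a)]
E
python3 - <<'E'
from h import *
t=lambda u,v:np.array([215+u/4,180+v/4])
obs=[("top",t(800,77),lambda s:[40,-195,127]),("scene",np.array([235.5,211.2]),lambda s:[40,-195,127]),
("top",t(487,190),lambda s:padl(s[3])),("scene",np.array([312.1,167.1]),lambda s:padl(s[3]))]
cs=[("top",t(522,305)),("top",t(785,233)),("top",t(757,80)),("top",t(480,155))]
sg=[(-70,1),(-70,-1),(70,-1),(70,1)]
for (n,u),(x,k) in zip(cs,sg): obs.append((n,u,lambda s,x=x,k=k:[x,s[4]+k*117.5,18]))
f=lambda s:np.concatenate([proj(n,W(s,l(s)))-u for n,u,l in obs])
r=least_squares(f,[600,0,0.2,0.8,0],loss="soft_l1",x_scale=[100,100,.3,.3,30])
print(r.x);print(f(r.x).reshape(-1,2).round(1))
s=r.x;print("tab",W(s,tabl(0)),"tab.4",W(s,tabl(.4)),"pad",W(s,padl(s[3])),"pad0",W(s,padl(0)))
E
```

```text
[ 5.16678294e+02 -2.40586730e+02  2.44777837e-01  6.36011956e-01
 -6.95062348e+01]
[[ -0.4   1.6]
 [-94.9 -10.2]
 [ -3.7   4. ]
 [-86.2  -0.7]
 [  0.   -1.5]
 [  0.6  -0. ]
 [ -4.   -0.9]
 [ -0.2  -3.6]]
tab [ 602.74239566 -420.08038     127.        ] tab.4 [ 604.24083803 -426.07926935  107.50269945] pad [ 493.14805058 -146.38535763  207.60290815] pad0 [481.05419804 -97.96862523  68.        ]
```

I forgot the 400 px offset of the right half of the crop, so I'll refit.

```bash
cat > fit.py <<'E'
from h import *
t=lambda u,v:np.array([215+(u-400)/4,180+v/4])
obs=[("top",np.array([441,279])/1.4,lambda s:[40,-195,127]),("scene",np.array([235.5,211.2]),lambda s:[40,-195,127]),
("top",t(487,190),lambda s:padl(s[3])),("scene",np.array([312.1,167.1]),lambda s:padl(s[3]))]
cs=[("top",t(522,305)),("top",t(785,233)),("top",t(757,80)),("top",t(480,155))]
sg=[(-70,1),(-70,-1),(70,-1),(70,1)]
for (n,u),(x,k) in zip(cs,sg): obs.append((n,u,lambda s,x=x,k=k:[x,s[4]+k*117.5,18]))
f=lambda s:np.concatenate([proj(n,W(s,l(s)))-u for n,u,l in obs])
r=least_squares(f,[600,0,0.2,0.8,0],loss="soft_l1",x_scale=[100,100,.3,.3,30])
s=r.x;np.save("s.npy",s)
if __name__=="__main__":
    print(r.x);print(f(r.x).reshape(-1,2).round(1))
    print("tab",W(s,tabl(0)),"tab.4",W(s,tabl(.4)),"pad",W(s,padl(s[3])),"pad0",W(s,padl(0)))
E
python3 fit.py
```

```text
[ 5.17197030e+02  7.60091275e+01  2.69189902e-01  8.32711531e-01
 -4.44840511e+01]
[[ 0.3 -0.3]
 [-0.5 -2.6]
 [-0.4  0. ]
 [ 0.2 -2.4]
 [-0.1  0.3]
 [ 1.   0.1]
 [-3.2 -0.6]
 [ 0.1 -1.7]]
tab [ 607.61686382 -101.33024694  127.        ] tab.4 [ 609.26129045 -107.29077242  107.50269945] pad [499.90167857 138.69929795 241.36002299] pad0 [478.10229221 217.71516635  68.        ]
```

```bash
cat >> h.py <<'E'
def quat(yaw): # tool down, tool y at angle yaw in world
    y=np.array([np.cos(yaw),np.sin(yaw),0]);z=np.array([0,0,-1.]);x=np.cross(y,z)
    return R.from_matrix(np.column_stack([x,y,z])).as_quat()
def ray(n,u,v,z):
    p=P[n];M=p["world_to_cam"];d=M[:3,:3].T@np.linalg.inv(p["intrinsics"])@[u,v,1];c=-M[:3,:3].T@M[:3,3]
    return c+d*(z-c[2])/d[2]
E
python3 - <<'E'
from h import *
s=np.load("s.npy")
print("blue cap",ray("top",473/1.4,219/1.4,160),"soap",ray("top",337/1.4,215/1.4,180),"cup",ray("top",362/1.4,381/1.4,70))
for k in(0,1,2,-1):
    q=quat(s[2]+k*np.pi/2)
    print(k,[solve_ik(W(s,l)+[0,0,h],q) for l,h in((tabl(0),60),(tabl(.4),0),(padl(s[3]),50),(padl(0),0))])
print(current_time(),current_q())
move_gripper(0.0)
k=min((0,2,1,-1),key=lambda k:(abs(k)%2, 9 if (j:=solve_ik(W(s,tabl(0))+[0,0,60],quat(s[2]+k*np.pi/2))) is None else abs(j[5])))
print(k); movep(W(s,tabl(0))+[0,0,60],quat(s[2]+k*np.pi/2))
print(current_time(),current_eef_pos(),current_force())
a=camera("scene")[135:245,215:345]; b=camera("top")[150:260,215:345]
f=lambda i:cv2.resize(i,None,fx=3,fy=3,interpolation=cv2.INTER_CUBIC)
cv2.imwrite("pics/above.png",np.hstack([f(a),f(b)])[:,:,::-1])
E
```

```text
blue cap [ 739.44870164 -171.74586844  160.        ] soap [741.31520109 135.42101016 180.        ] cup [376.73387583  80.39374316  70.        ]
0 [array([-2.93190480e-01,  2.25341619e-01,  1.58842812e+00, -4.44089210e-16,
        1.32782292e+00, -5.62380382e-01]), array([-3.01710584e-01,  3.08763934e-01,  1.64460063e+00, -4.44089210e-16,
        1.18822809e+00, -5.70900486e-01]), array([ 1.18552273e-01, -7.39070779e-02,  1.70913189e+00, -4.44089210e-16,
        1.50636784e+00, -1.50637628e-01]), array([ 2.77132215e-01,  1.53588265e-01,  1.91419520e+00, -4.44089210e-16,
        1.07380919e+00,  7.94231292e-03])]
1 [array([-2.93190480e-01,  2.25341619e-01,  1.58842812e+00, -4.44089210e-16,
        1.32782292e+00, -2.13317671e+00]), array([-3.01710584e-01,  3.08763934e-01,  1.64460063e+00, -4.44089210e-16,
        1.18822809e+00, -2.14169681e+00]), array([ 1.18552273e-01, -7.39070779e-02,  1.70913189e+00, -4.44089210e-16,
        1.50636784e+00, -1.72143396e+00]), array([ 2.77132215e-01,  1.53588265e-01,  1.91419520e+00, -4.44089210e-16,
        1.07380919e+00, -1.56285401e+00])]
2 [arr
[... 212 characters left out ...]
,  2.57069217e+00]), None, None]
-1 [array([-2.93190480e-01,  2.25341619e-01,  1.58842812e+00, -4.44089210e-16,
        1.32782292e+00,  1.00841594e+00]), array([-3.01710584e-01,  3.08763934e-01,  1.64460063e+00, -4.44089210e-16,
        1.18822809e+00,  9.99895841e-01]), array([ 1.18552273e-01, -7.39070779e-02,  1.70913189e+00, -4.44089210e-16,
        1.50636784e+00,  1.42015870e+00]), array([ 2.77132215e-01,  1.53588265e-01,  1.91419520e+00, -4.44089210e-16,
        1.07380919e+00,  1.57873864e+00])]
0.2 [-1.28508483e+00  2.20937660e-01  1.52716684e+00 -3.32069273e-07
  1.39468302e+00 -1.26121931e-01]
0
3.85 [ 607.53402428 -102.41450214  187.09180469] [ 0.12041465 -0.45560555 -0.2551281 ]
```

View pics/above.png

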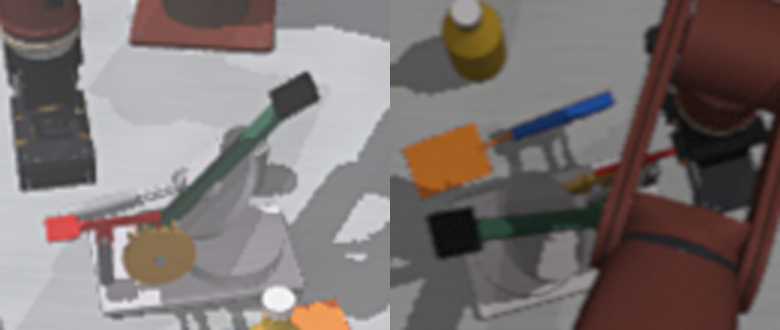

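The scene view has the gripper body over the tab at (57,188), with the fingers hidden behind it, and the tab clear at (62,228). The position agrees with the fit, so I'll press the tab.

Run:
```python
from h import *
s=np.load("s.npy")
a=W(s,tabl(0));b=W(s,tabl(.4))
line_to(a+[0,0,12],vel=100)
print(line_to(a-[0,0,3],vel=25,f_stop=1.5),current_eef_pos(),current_force())
d=np.array(b)-a
print(line_to(b-[0,0,6],vel=20,f_stop=14),current_eef_pos(),current_force(),current_time())
```

```text
True [ 607.63653069 -101.57988797  125.89865617] [-0.54470553 -0.4750506   1.34391815]
True [ 609.46000725 -107.28550566  111.19766801] [-3.31737226 -1.41284771  6.73203756] 5.95
```

Run:
```python
from h import *
s=np.load("s.npy")
p=current_eef_pos(); line_to(np.array(p)+[0,0,100],vel=200)
q=quat(s[2])
movep(W(s,padl(s[3]))+[0,0,60],q)
print(current_time(),current_eef_pos(),current_force())
for k in (0.0,.1,.2,.3,.4): print(k,proj("scene",W(s,tabl(k))))
a=camera("scene")[135:245,215:345]; b=camera("top")[150:260,215:345]
f=lambda i:cv2.resize(i,None,fx=3,fy=3,interpolation=cv2.INTER_CUBIC)
cv2.imwrite("pics/abovepad.png",np.hstack([f(a),f(b)])[:,:,::-1])
```

```text
7.7 [500.05126318 137.90943936 300.36108597] [ 0.37796327 -0.98487216 -0.25077526]
0.0 [235.01621863 208.60473519]
0.1 [234.4237238  209.71139152]
0.2 [233.98271296 210.84124582]
0.3 [233.69672435 211.98245945]
0.4 [233.56759779 213.12323406]
```

View pics/abovepad.png

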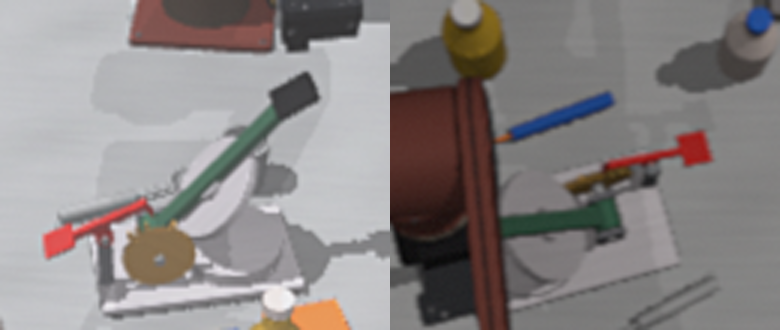

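The tab dropped from (62,228) to (59,241), which matches a pawl angle of 0.4, so the ratchet is free. The pad is at (295,95), unmoved. Now I'll push it along its arc.

Run:
```python
from h import *
s=np.load("s.npy")
c=W(s,padl(s[3]))
line_to(c+[0,0,18],vel=120)
r=line_to(c-[0,0,8],vel=30,f_stop=1.5);e=np.array(current_eef_pos());print(r,e-c,current_force())
off=max((e-c)[2],0)
for a in np.append(np.linspace(s[3],0.1,7)[1:],[-0.05]):
    t=W(s,padl(a)); t[2]+=3 if a>.05 else 0
    r=line_to(t,vel=50 if a>.05 else 25,f_stop=12)
    print(round(a,2),r,np.round(current_eef_pos()-t,1),np.round(current_force(),1))
    if r: break
print(current_time(),current_eef_pos())
b=camera("scene")[135:245,215:345]
cv2.imwrite("pics/down.png",cv2.resize(b,None,fx=4,fy=4,interpolation=cv2.INTER_CUBIC)[:,:,::-1])
```

```text
True [0.09280932 0.05168691 6.9574908 ] [1.9849048  0.28499978 1.10967828]
0.71 False [-0.5 -0.2 -0.7] [ 0.6 -0.6  0.3]
0.59 False [-0.3  0.3 -0.3] [ 0.   0.4 -0.7]
0.47 False [-0.4  0.1 -0.4] [ 0.2  0.2 -0.5]
0.34 False [-0.4 -0.  -0.5] [-0.2 -0.2 -0.1]
0.22 False [-0.5 -0.4 -0.6] [-0.6  0.2  0.3]
0.1 False [-0.4 -0.3 -0.5] [ 0.3  0.3 -0.3]
-0.05 True [ 0.1  0.  14.9] [-3.4 -0.2  6.7]
14.1833 [478.24256148 217.73744734  71.06217054]
```

View pics/down.png

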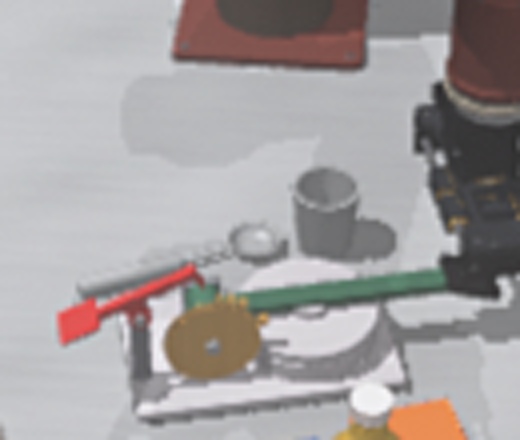

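The arm is level and the plates are together. The TCP sits at 71.06 mm, and about 71.5 is what a fully shut press should give. I'll give one short confirming press and then let go.

Run:
```python
from h import *
p=np.array(current_eef_pos())
print(line_to(p-[0,0,6],vel=15,f_stop=12),current_eef_pos(),current_force())
p=np.array(current_eef_pos())
line_to(p+[0,0,120],vel=100);hold(.3)
print(current_time(),current_force(),current_eef_pos())
a=camera("scene")[135:245,215:345]; b=camera("top")[150:260,215:345]
f=lambda i:cv2.resize(i,None,fx=3,fy=3,interpolation=cv2.INTER_CUBIC)
cv2.imwrite("pics/end.png",np.hstack([f(a),f(b)])[:,:,::-1])
```

```text
True [478.25317496 217.77190765  71.03330947] [-3.5304015  -0.0372081   9.20667617]
16.125 [-0.25628957 -0.05343473 -0.22644486] [478.07530073 217.75066081 190.69026718]
```

View pics/end.png

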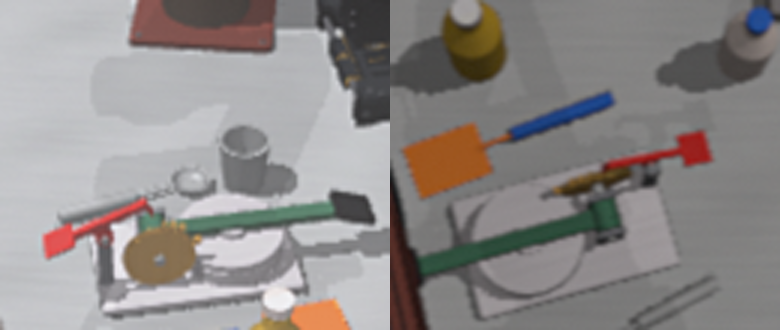

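The press is shut: the pad is at (352,207) in the scene view, the pawl is still down at (59,241), and the other things in view are undisturbed. The gripper is clear of everything.

```bash
python3 -c "
from workcell import *
print(job_done())"
```

```text
the job is handed in; nothing more can be done
None
```

I pressed the pawl tab to its stop, pushed the green arm down until the press was fully shut, backed the gripper clear and handed the job in at about 16 s.

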